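# Dock the sugar shaker along the rail

### The job

Push the steel sugar shaker up against the low dark steel rail, then slide it along the rail to the right, kept upright and in touch with the rail, past the orange spring roller and into the grey dock until the roller has snapped shut behind it and it sits against the black bumper. Push it gently with closed fingers (no gripping, no lifting), let go and leave the timer and the jars alone.

Things in the scene. Friction and masses are not known exactly. Their poses are not given: they have to be found in the camera images.
- shaker: Pale sugar shaker, upright cylinder 66 mm across up to 80 mm height; domed cap overhangs 1 mm, 106 mm tall in all; 0.36 to 0.54 kg. Origin: centre of its underside, z up. Starts 45 to 85 mm clear of the rail. It tips if pushed near its cap: push at 40 to 65 mm height with the fingers leaning so that their tips touch first. Smooth steel, friction about 0.3. Over 20 N of push breaks the rules.
- rail: Fixed straight dark steel rail, 440 mm long, 60 mm high. Origin at table height in its front face; x points into the rail away from the robot (face at x = 0; the shaker touches it with its centre at x = -33 mm), y runs along it to the left; yaw varies. The face runs from y = +190 to -250 mm. The shaker starts at y = +70 to +130 mm. The dock is clamped on the right part.
- rail_right (a point): Right end of the rail's face at table height (rail y = -250 mm). A grey dock, open to the left, is clamped on the rail; its place changes every time and is not measured: its bumper's face is 50 to 120 mm left of this end and must be found by feel or look. Dock: up to 68 mm high, outer arm out to 107 mm in front of the rail face, from 80 mm left to 42 mm right of the bumper face.
- catch (a joint): Orange upright roller at the dock's mouth (14 mm across, 16 to 56 mm high, spins freely), m: 0 = at rest, 57 mm clear of the rail face; up to 0.012 = pushed away from the rail. Axis 55 mm left of the bumper face. Spring 4 N + 0.2 N/mm. The shaker meets it 80 mm (centre) before the bumper face and pushes it out 9 mm (about 6 to 12 N of push); past it the push drops and it springs back to under 2 mm.
- bumper (a joint): Black bumper plate at the dock's end (20 to 70 mm high), m: 0 = rest; grows as the shaker presses it to the right; hard stop at 0.009. Spring 0.25 N + 0.6 N/mm. With the shaker caught by the roller it stays at about 0.003 to 0.004; push a little past that, to 0.005 to 0.007, so that the roller can close, and stop short of the hard stop.
- timer: White kitchen timer, 43 x 68 x 64 mm, loose bystander behind the rail; origin under its centre.
- jam: Jam jar, 76 mm across, 92 mm tall, loose bystander, the nearest one right of the dock (its twin at the far right is fixed); origin under its centre.
- cinnamon: Spice jar with a red cap, 45 mm across, 106 mm tall, loose bystander, the nearest one beyond the right end of the rail (those at the far right are fixed); origin under its centre.
Mind the look-alikes: they are no part of the job. What is shaped like the shaker but green, purple or yellow is not meant.

How it is judged (in metres and radians):
On the way:
1. the shaker has been pushed up to the rail (within 4 mm of touching) in the rail's left part, before the slide to the right (x of shaker in the frame of rail above -0.037 m and y of shaker in the frame of rail above 0 m and angle between shaker's own z axis and vertical below 0.1 rad), for 0.1 s.
At the end, for the whole second after the job is handed in: The shaker stands upright (within 0.08 rad) and at rest in the dock, within 4 mm of touching the rail, pressing the bumper in by 1.5 to 7 mm, with the roller sprung back behind it to less than 4 mm, and nobody touching it (value of joint bumper between 0.0015 and 0.007 m and value of joint catch below 0.004 m and x of shaker in the frame of rail between -0.037 and -0.028 m and y of shaker in the frame of rail below -0.085 m and angle between shaker's own z axis and vertical below 0.08 rad and height (world z) of shaker below 0.006 m and linear speed of shaker below 0.01 m/s and contact force between each of the arm, the fingers and shaker below 0.1 N).
It fails at once if the shaker is pushed or squeezed with more than 20 N (contact force between any of the fingers, the arm and shaker above 20 N).
It fails at once if the shaker is tipped by more than 0.25 rad (angle between shaker's own z axis and vertical above 0.25 rad).
It fails at once if the shaker is lifted by more than 12 mm (height (world z) of shaker above 0.012 m).
It fails at once if right of the rail's origin, the shaker strays more than 8 mm from the rail (y of shaker in the frame of rail below 0 m and x of shaker in the frame of rail below -0.041 m).
It fails at once if the timer or one of the jars is moved by more than 15 mm (distance of any of timer, jam, cinnamon from where it was at the start of the episode above 0.015 m).
It also fails if it takes over 70 s, if anything falls off the work surface, if the arm or the gripper's body presses on something with over 40 N, if the wrist force passes 120 N, or if a joint passes its speed limit or range.

### The arm

A 6-joint arm with a two-finger parallel gripper is mounted at the origin on a cart in front of the work surface, level with it; the furniture and walls round the work are solid. World frame = base frame: x ahead of the robot, y to its left, z up, the work surface at z = 0. Lengths are in mm, angles in rad, forces in N, time in s.
With the tool pointing down it reaches from about 350 to 775 mm from the base axis. Payload 7.3 kg.
Tool frame: the origin (TCP) lies on the centre line of the jaws, within the pads' length; the fingertips stand 17 mm ahead of it and the grasp point (between the pads) lies 2 mm behind it; z points along the fingers, y is the line along which they close (so a half turn about z gives the same grasp; the last joint's range is limited). The gripper opens to 92 mm and grips with 3 to 60 N. Pads are 19 mm wide; open, the fingers measure 130 mm over their backs; the gripper's body (75 mm by 190 mm) begins 47 mm behind the grasp point.
Start: joints at [-1.421, 0.342, 1.524, -0, 1.275, -0.146], TCP at [153.062, -502.21, 243.741] pointing down, gripper open.
Joint ranges: [-2.53, 2.53], [-0.77, 2.02], [0.04, 2.7], [-1, 4.14], [0.28, 2.66], [-3.11, 3.11]. Speed limits (rad/s): [2.57, 2.57, 3.14, 3.14, 3.14, 3.14].

### API

Orientations are given as [roll, pitch, yaw] about the fixed x, y, z axes, in that order (R = Rz(yaw) Ry(pitch) Rx(roll)).
In Python, from plant import bot gives the robot as it stands. The module is installed in compiled form; this text tells all that it offers.
- The arm moves only by the shell command python3 -m pendant 'ROWS'. ROWS is JSON, a list of rows, each a list of 3 entries, a list of its own where there are three numbers: the shift along the world's x, y, z as a fraction of full scale, then the turn, a rotation vector about the world's x, y, z as a fraction of full scale, then the opening, from -1 (shut) to 1 (fully open), so that 0 is half open. In form: [[[tx, ty, tz], [rx, ry, rz], claw], ...]. A call has exactly 10 rows; each row shifts and turns the commanded pose from where the row before left it; what a row does not reach is not made up. Full scale, the value 1, is 30 mm for a shift and 0.12 rad for a turn. A row lasts 1/12 s, in which the tool goes at most 41.7 mm and 7.16 degrees, less where a joint would pass 70% of its speed; a pose out of reach is approached as far as the arm can. A call with a number of a shift or a turn outside -1 to 1 is refused whole. A call with a gripper value outside its range is refused whole. The fingers move at their own pace and stop on an object; the grip force is fixed at half the most. Time passes only in rows, so rows that do not move let the fingers close, or fill a call up. It gives the time, the measured TCP pose, the force, the opening and the grip force at its end, in the units of the state.
- bot.get_obs(): the state, without advancing time (a new reading comes with each control period).
- bot.capture(name): name is "scene" or "top"; returns the picture (420x560x3 uint8, blue, green, red); there is no depth.
- bot.camera_params(name): a dict with "fovy" (degrees; the focal length in pixels is half the picture's height over the tangent of half this angle, whatever the lens; pixels are square), "cx", "cy" (the principal point, pixels), "camera_from_world" (4x4, takes a point from world to camera coordinates). Camera axes: x right, y down, z forward; pixel columns grow to the right and rows downward; lengths in mm; the calibration is good to about 2 mm. A picture is of the moment at which its call begins. camera_params takes no time and is no camera call.
- bot.close_job(): hands the job in; it is judged then, once.
The state is a dict: "time": time; "joint_positions": joint angles; "dq": joint speeds; "tau": joint torques, N m; "tool_pos": TCP position; "tcp_rot": TCP orientation; "contact_force": force on the tool from outside, world axes, zero at the start; "moment": the same for the moment, N m; "grip_width": finger opening in mm; "finger_force": force on a finger pad.
Only numpy, scipy, OpenCV 4.12 (cv2) and the standard library are available. Lean on these libraries where they do the work, as an engineer would, in place of code of your own. Each camera call takes 0.05 s, during which the arm holds its last target. There are 200 camera calls.

## Working session

There is one attempt and no reset: what is moved stays moved. The work goes in short steps, Python scripts to look and compute and a shell command to move; the robot and the scene stay as the last step left them, time stands still between calls to the robot, and variables do not carry over. Pictures are saved under pics/ and viewed, at most 12 in all, crops included, and the job is handed in when it is done.

```bash
mkdir -p pics; python3 - <<'E'
from plant import bot
import cv2
for n in("scene","top"):
    p=bot.camera_params(n);print(n,p)
    cv2.imwrite(f"pics/{n}0.png",bot.capture(n))
print(bot.get_obs())
E
```

```text
scene {'fovy': 49.0369289514793, 'cx': 273.8798077056045, 'cy': 201.97783907982182, 'camera_from_world': array([[ 9.21193420e-01, -3.89071690e-01,  5.08951623e-03,
        -5.74024363e+02],
       [-2.59467147e-01, -6.23974890e-01, -7.37110667e-01,
         1.00637175e+02],
       [ 2.89964623e-01,  6.77700934e-01, -6.75752885e-01,
         1.07435920e+03],
       [ 0.00000000e+00,  0.00000000e+00,  0.00000000e+00,
         1.00000000e+00]])}
top {'fovy': 45.00951771904341, 'cx': 289.33389815780424, 'cy': 208.98611054118328, 'camera_from_world': array([[-1.30449224e-02, -9.99852724e-01, -1.11517137e-02,
        -9.98909941e+01],
       [-9.97208531e-01,  1.38288030e-02, -7.33751331e-02,
         5.87836637e+02],
       [ 7.35185416e-02,  1.01634111e-02, -9.97242061e-01,
         1.17556432e+03],
       [ 0.00000000e+00,  0.00000000e+00,  0.00000000e+00,
         1.00000000e+00]])}
{'time': 0.1, 'joint_positions': array([-1.42101542e+00,  3.42659788e-01,  1.52487813e+00,  5.95973852e-05,
        1.27540685e+00, -1.46021677e-01]), 'dq': array([-0.00142169, -0.00091487, -0.00072615, -0.00041974, -0.00036293,
        0.00065851]), 'tau': array([ 1.57444862e-03, -4.32003379e+01, -2.44694424e+01,  7.18525588e-02,
        5.25904284e-02, -4.41843486e-05]), 'tool_pos': array([ 153.02026188, -501.87037631,  243.12608124]), 'tcp_rot': array([-3.14026322e+00, -2.53123504e-04,  2.95785029e-01]), 'contact_force': array([ 0.09523899, -0.28229863,  0.87462471]), 'moment': array([0.03617265, 0.0083219 , 0.02955408]), 'finger_force': 0.0, 'grip_width': 91.8495402725819}
```

View pics/scene0.png

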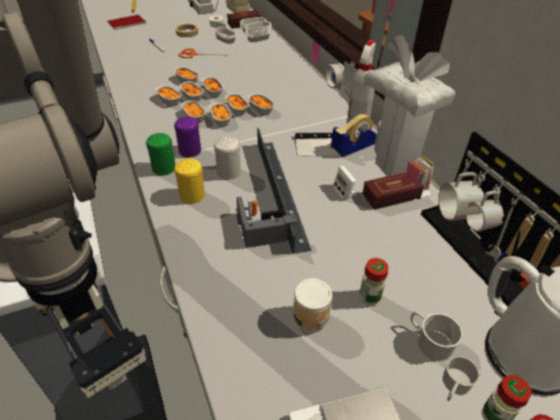

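View pics/top0.png

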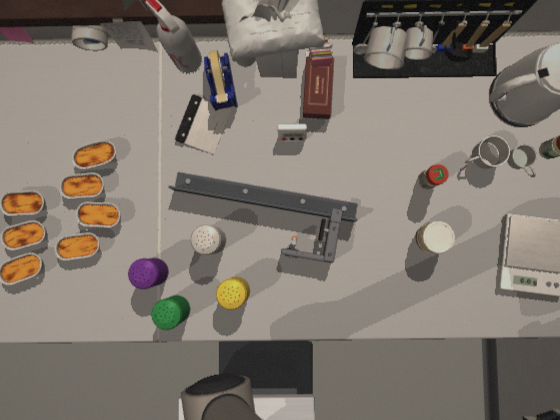

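Top view: the pale shaker is at (207,240). The rail runs from (172,185) to (356,217), the dock is around (285-340, 210-262), and the bumper is near (322,230). The look-alikes are purple (148,273), green (170,312) and yellow (232,293). Only the one at (207,240) is pale and near the rail, so I'll confirm it in a crop.

```bash
python3 - <<'E'
import cv2
a=cv2.imread("pics/top0.png")[165:275,160:370]
cv2.imwrite("pics/c1.png",cv2.resize(a,None,fx=3.8,fy=3.8,interpolation=cv2.INTER_CUBIC))
E
cat > h.py <<'E'
from plant import bot
import numpy as np
def ray(n,u,v,z):
    p=bot.camera_params(n);T=p["camera_from_world"];f=210/np.tan(np.radians(p["fovy"]/2))
    R=T[:3,:3];c=-R.T@T[:3,3];d=R.T@np.array([(u-p["cx"])/f,(v-p["cy"])/f,1])
    return c+d*(z-c[2])/d[2]
E
```

```text
(no output)
```

View pics/c1.png

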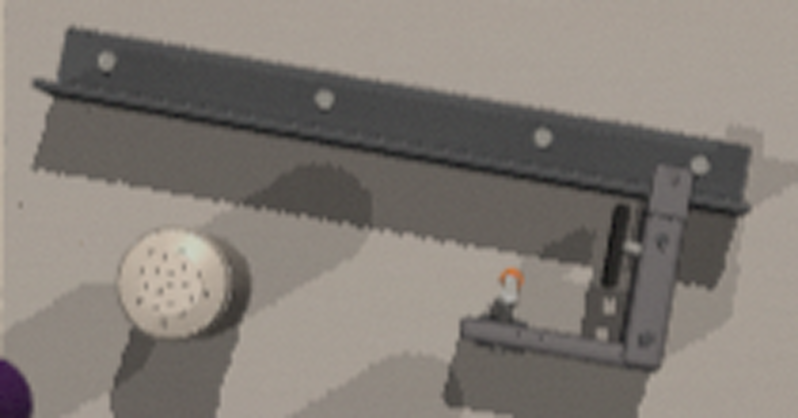

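```bash
python3 - <<'E'
from h import *
g=lambda x,y,z:ray("top",160+(x+.5)/3.8-.5,165+(y+.5)/3.8-.5,z)
L=g(38,92,60);Rr=g(746,214,60)
d=Rr-L;print(L,Rr,np.hypot(*d[:2]))
d=d/np.linalg.norm(d); yaw=np.arctan2(-d[0],d[1]*-1*-1) 
ey=-d[:2]; ex=np.array([ey[1],-ey[0]]); print("yaw",np.arctan2(ey[1],ey[0])-np.pi/2,ex,ey)
O=(L[:2]-190*ey+Rr[:2]+250*ey)/2;print("O",O)
for n,p in dict(shaker=g(172,284,85),left=g(117,284,79),right=g(230,284,79),roller=g(511,281,56),bump=g(608,240,70),armL=g(462,325,68),armO=g(660,368,68)).items():
    q=p[:2]-O;print(n,p[:2].round(1),"rail",(q@ex).round(1),(q@ey).round(1))
E
```

```text
[633.76056517 166.09191165  60.        ] [ 554.16422373 -259.46687864   60.        ] 432.9386348742524
yaw -0.18490313900991828 [ 0.98295406 -0.18385132] [0.18385132 0.98295406]
O [599.47793418 -17.1988616 ]
shaker [516.4  80.6] rail -99.6 80.9
left [517.  114.2] rail -105.3 114.0
right [516.1  47.4] rail -93.8 48.2
roller [ 516.  -118.2] rail -63.5 -114.6
bump [ 539.3 -176.1] rail -29.9 -167.2
armL [490.2 -88.7] rail -94.3 -90.4
armO [ 463.3 -205.6] rail -99.2 -210.2
```

```bash
python3 -m pendant '[[[0.8,0.8,0],[0,0,-0.4],-1],[[0.8,0.8,0],[0,0,-0.4],-1],[[0.8,0.8,0],[0,0,-0.4],-1],[[0.8,0.8,0],[0,0,-0.4],-1],[[0.8,0.8,0],[0,0,-0.4],-1],[[0.8,0.8,0],[0,0,-0.4],-1],[[0.8,0.8,0],[0,0,-0.4],-1],[[0.8,0.8,0],[0,0,-0.4],-1],[[0.8,0.8,0],[0,0,-0.4],-1],[[0.8,0.8,0],[0,0,-0.4],-1]]'
python3 -m pendant '[[[0.2,1,0],[0,0,0],-1],[[0.2,1,0],[0,0,0],-1],[[0.2,1,0],[0,0,0],-1],[[0.2,1,0],[0,0,0],-1],[[0.2,1,0],[0,0,0],-1],[[0.2,1,0],[0,0,0],-1],[[0.2,1,0],[0,0,0],-1],[[0.2,1,0],[0,0,0],-1],[[0.2,1,0],[0,0,0],-1],[[0.2,1,0],[0,0,0],-1]]'
python3 - <<'E'
from h import *
g=lambda u,v,z:ray("top",u,v,z)[:2]
print("yellow",g(232,293,85),"purple",g(148,273,85),"green",g(170,312,85))
E
```

```text
time: 0.93
tool_pos: [393.9, -260.7, 243.5]
tcp_rot: [-3.141, 0.0, -0.187]
contact_force: [0.3, -0.3, -0.2]
grip_width: 29.6
finger_force: 0.0
time: 1.77
tool_pos: [452.9, 39.4, 243.5]
tcp_rot: [3.141, 0.001, -0.184]
contact_force: [0.7, -0.3, -0.3]
grip_width: 0.3
finger_force: 0.0
yellow [397.31672782  20.69429505] purple [443.55856192 207.24276859] green [357.4236792  157.89831658]
```

```bash
python3 -m pendant '[[[0.06,0.58,0],[-0.06,-0.33,0],-1],[[0.06,0.58,0],[-0.06,-0.33,0],-1],[[0.06,0.58,0],[-0.06,-0.33,0],-1],[[0,0,-0.9],[-0.06,-0.33,0],-1],[[0,0,-0.9],[-0.06,-0.33,0],-1],[[0,0,-0.9],[0,0,0],-1],[[0,0,-0.9],[0,0,0],-1],[[0,0,-0.9],[0,0,0],-1],[[0,0,-0.9],[0,0,0],-1],[[0,0,-0.2],[0,0,0],-1]]'
python3 - <<'E'
from plant import bot
import cv2
a=bot.capture("scene")[90:270,110:330];cv2.imwrite("pics/s1.png",cv2.resize(a,None,fx=3,fy=3,interpolation=cv2.INTER_CUBIC))
E
```

```text
time: 2.6
tool_pos: [455.8, 89.8, 72.1]
tcp_rot: [3.141, -0.194, -0.184]
contact_force: [-0.3, -0.5, 0.4]
grip_width: 0.8
finger_force: 0.0
```

View pics/s1.png

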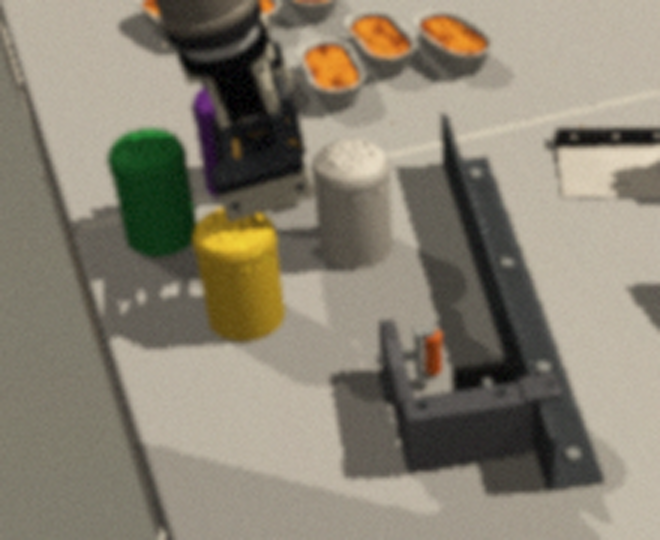

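The fingers are behind the pale shaker (crop 350,200) and clear of the yellow one (crop 240,270). Next I push towards the rail.

```bash
python3 -m pendant '[[[0.131,-0.025,0],[0,0,0],-1],[[0.131,-0.025,0],[0,0,0],-1],[[0.131,-0.025,0],[0,0,0],-1],[[0.131,-0.025,0],[0,0,0],-1],[[0.131,-0.025,0],[0,0,0],-1],[[0.131,-0.025,0],[0,0,0],-1],[[0.131,-0.025,0],[0,0,0],-1],[[0.131,-0.025,0],[0,0,0],-1],[[0.131,-0.025,0],[0,0,0],-1],[[0.131,-0.025,0],[0,0,0],-1]]'
python3 -m pendant '[[[0.1,-0.019,0],[0,0,0],-1],[[0.1,-0.019,0],[0,0,0],-1],[[0.1,-0.019,0],[0,0,0],-1],[[0.1,-0.019,0],[0,0,0],-1],[[0.1,-0.019,0],[0,0,0],-1],[[0.1,-0.019,0],[0,0,0],-1],[[0.1,-0.019,0],[0,0,0],-1],[[0.1,-0.019,0],[0,0,0],-1],[[0,0,0],[0,0,0],-1],[[0,0,0],[0,0,0],-1]]'
python3 - <<'E'
from plant import bot
import cv2
a=bot.capture("top")[165:275,160:370];cv2.imwrite("pics/t2.png",cv2.resize(a,None,fx=3.8,fy=3.8,interpolation=cv2.INTER_CUBIC))
E
```

```text
time: 3.48
tool_pos: [498.1, 82.4, 75.7]
tcp_rot: [-3.141, -0.201, -0.184]
contact_force: [-3.1, 0.8, 1.0]
grip_width: 0.3
finger_force: 1.3
time: 4.32
tool_pos: [522.3, 77.8, 75.8]
tcp_rot: [-3.141, -0.202, -0.184]
contact_force: [-0.2, -0.2, -0.0]
grip_width: 0.1
finger_force: 0.0
```

View pics/t2.png

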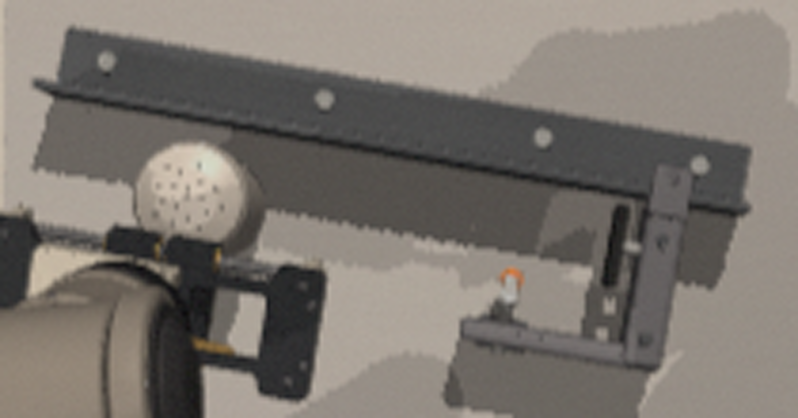

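The pale shaker (crop 188,196) is in front of the fingers, about 15 mm short of the rail. I continue slowly.

```bash
python3 -m pendant '[[[0.066,-0.012,0],[0,0,0],-1],[[0.066,-0.012,0],[0,0,0],-1],[[0.066,-0.012,0],[0,0,0],-1],[[0.066,-0.012,0],[0,0,0],-1],[[0.066,-0.012,0],[0,0,0],-1],[[0.04,-0.007,0],[0,0,0],-1],[[0.04,-0.007,0],[0,0,0],-1],[[0,0,0],[0,0,0],-1],[[0,0,0],[0,0,0],-1],[[0,0,0],[0,0,0],-1]]'
python3 -m pendant '[[[0.033,-0.006,0],[0,0,0],-1],[[0,0,0],[0,0,0],-1],[[0.033,-0.006,0],[0,0,0],-1],[[0,0,0],[0,0,0],-1],[[0,0,0],[0,0,0],-1],[[0,0,0],[0,0,0],-1],[[0,0,0],[0,0,0],-1],[[0,0,0],[0,0,0],-1],[[0,0,0],[0,0,0],-1],[[0,0,0],[0,0,0],-1]]'
```

```text
time: 5.2
tool_pos: [534.2, 75.7, 75.8]
tcp_rot: [-3.141, -0.202, -0.184]
contact_force: [-0.5, 0.5, 0.2]
grip_width: 0.6
finger_force: 0.5
time: 6.03
tool_pos: [536.0, 75.4, 75.7]
tcp_rot: [-3.141, -0.201, -0.184]
contact_force: [-2.1, 0.1, 0.3]
grip_width: 0.7
finger_force: 0.9
```

```bash
python3 -m pendant '[[[0.033,-0.006,0],[0,0,0],-1],[[0.033,-0.006,0],[0,0,0],-1],[[0,0,0],[0,0,0],-1],[[0,0,0],[0,0,0],-1],[[0,0,0],[0,0,0],-1],[[0,0,0],[0,0,0],-1],[[0,0,0],[0,0,0],-1],[[0,0,0],[0,0,0],-1],[[0,0,0],[0,0,0],-1],[[0,0,0],[0,0,0],-1]]'
python3 - <<'E'
from h import *
import cv2
a=bot.capture("top")
g=lambda x,y,z:ray("top",160+(x+.5)/3.8-.5,165+(y+.5)/3.8-.5,z)
print(g(188,196,85))
c=a[165:275,160:370];cv2.imwrite("pics/t3.png",cv2.resize(c,None,fx=3.8,fy=3.8,interpolation=cv2.INTER_CUBIC))
E
```

```text
time: 6.87
tool_pos: [538.1, 75.0, 75.8]
tcp_rot: [-3.141, -0.201, -0.184]
contact_force: [-1.2, 0.8, -0.1]
grip_width: 0.3
finger_force: 0.5
[568.01636802  71.14195308  85.        ]
```

View pics/t3.png

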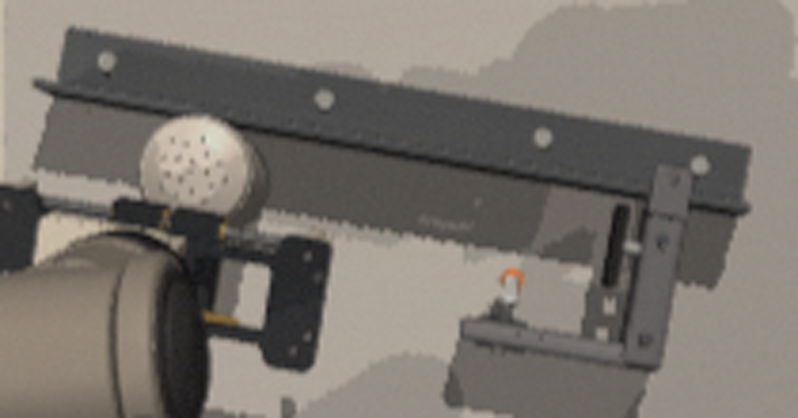

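The shaker (crop 194,168) is nearly at the rail face. I keep going in small steps.

```bash
python3 -m pendant '[[[0.033,-0.006,0],[0,0,0],-1],[[0.033,-0.006,0],[0,0,0],-1],[[0,0,0],[0,0,0],-1],[[0,0,0],[0,0,0],-1],[[0,0,0],[0,0,0],-1],[[0,0,0],[0,0,0],-1],[[0,0,0],[0,0,0],-1],[[0,0,0],[0,0,0],-1],[[0,0,0],[0,0,0],-1],[[0,0,0],[0,0,0],-1]]'
```

```text
time: 7.75
tool_pos: [540.0, 74.6, 75.7]
tcp_rot: [-3.141, -0.201, -0.184]
contact_force: [-0.1, -0.5, 0.2]
grip_width: 0.1
finger_force: 0.8
```

```bash
python3 -m pendant '[[[0.033,-0.006,0],[0,0,0],-1],[[0.033,-0.006,0],[0,0,0],-1],[[0,0,0],[0,0,0],-1],[[0,0,0],[0,0,0],-1],[[0,0,0],[0,0,0],-1],[[0,0,0],[0,0,0],-1],[[0,0,0],[0,0,0],-1],[[0,0,0],[0,0,0],-1],[[0,0,0],[0,0,0],-1],[[0,0,0],[0,0,0],-1]]'
```

```text
time: 8.58
tool_pos: [540.8, 74.4, 75.4]
tcp_rot: [-3.141, -0.199, -0.184]
contact_force: [-5.2, 1.9, 3.3]
grip_width: 0.7
finger_force: 3.1
```

Contact with the rail is felt (5.5 N). Now I retreat, lift, and go round to the shaker's left side, turned for the slide.

```bash
python3 -m pendant '[[[-0.49,0.09,0],[0.15,0.82,0],-1],[[-0.49,0.09,0],[0.15,0.82,0],-1],[[0,0,0.85],[0,0,0.56],-1],[[0,0,0.85],[0,0,0.56],-1],[[0,0,0.85],[0,0,0.56],-1],[[0.513,0.387,0],[-0.584,-0.008,0],-1],[[0.513,0.387,0],[-0.584,-0.008,0],-1],[[0.513,0.387,0],[-0.584,-0.008,0],-1],[[0.513,0.387,0],[-0.584,-0.008,0],-1],[[0.513,0.387,0],[-0.584,-0.008,0],-1]]'
python3 - <<'E'
from h import *
import cv2
print(bot.get_obs()["tool_pos"],bot.get_obs()["tcp_rot"])
c=bot.capture("top")[165:275,160:370];cv2.imwrite("pics/t4.png",cv2.resize(c,None,fx=3.8,fy=3.8,interpolation=cv2.INTER_CUBIC))
E
```

```text
time: 9.42
tool_pos: [591.0, 138.5, 152.9]
tcp_rot: [2.788, -0.003, 0.017]
contact_force: [1.8, -1.0, -0.5]
grip_width: 0.3
finger_force: 0.0
[591.03891491 138.52941813 152.93283517] [ 2.78840565 -0.00300577  0.01749928]
```

View pics/t4.png

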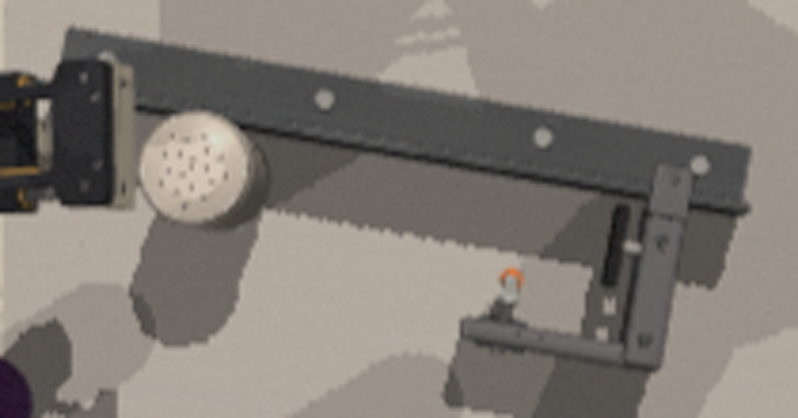

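The shaker (crop 196,168) is still against the rail and the gripper is to its left. Now I lower it.

```bash
python3 -m pendant '[[[-0.05,0.1,-0.75],[0,0,0],-1],[[-0.03,0,-0.75],[0,0,0],-1],[[0,0,-0.75],[0,0,0],-1],[[0,0,-0.75],[0,0,0],-1],[[0,0,0],[0,0,0],-1],[[0,0,0],[0,0,0],-1],[[0,0,0],[0,0,0],-1],[[0,0,0],[0,0,0],-1],[[0,0,0],[0,0,0],-1],[[0,0,0],[0,0,0],-1]]'
```

```text
time: 10.3
tool_pos: [587.8, 140.9, 63.5]
tcp_rot: [2.792, -0.002, 0.018]
contact_force: [-0.8, -0.2, 0.0]
grip_width: 0.4
finger_force: 0.0
```

```bash
python3 -m pendant '[[[-0.0184,-0.0983,0],[0,0,0],-1],[[-0.0184,-0.0983,0],[0,0,0],-1],[[-0.0184,-0.0983,0],[0,0,0],-1],[[-0.0184,-0.0983,0],[0,0,0],-1],[[-0.0184,-0.0983,0],[0,0,0],-1],[[-0.0184,-0.0983,0],[0,0,0],-1],[[-0.0184,-0.0983,0],[0,0,0],-1],[[-0.0184,-0.0983,0],[0,0,0],-1],[[-0.0184,-0.0983,0],[0,0,0],-1],[[-0.0184,-0.0983,0],[0,0,0],-1]]'
python3 - <<'E'
from h import *
import cv2
c=bot.capture("scene")[90:270,170:390];cv2.imwrite("pics/s5.png",cv2.resize(c,None,fx=3,fy=3,interpolation=cv2.INTER_CUBIC))
E
```

```text
time: 11.13
tool_pos: [581.6, 111.4, 62.3]
tcp_rot: [2.792, -0.0, 0.018]
contact_force: [-1.9, 3.8, 0.8]
grip_width: 0.2
finger_force: 1.6
```

View pics/s5.png

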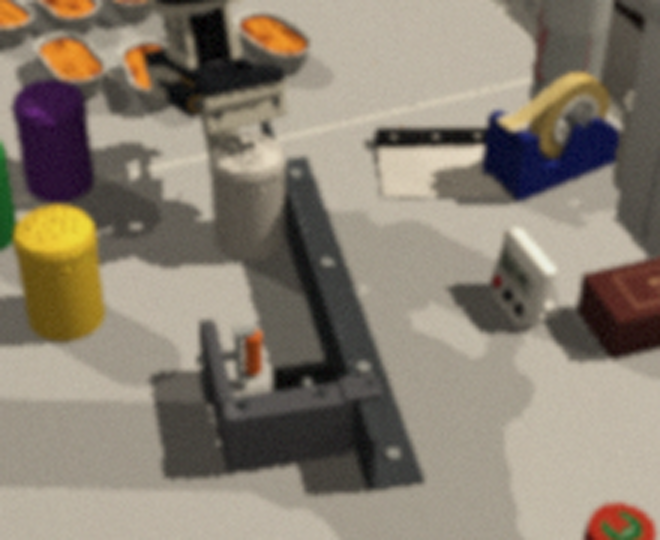

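The shaker (crop 250,200) is upright, against the rail and moving with the fingers. I continue the slide.

```bash
python3 -m pendant '[[[-0.0245,-0.131,0],[0,0,0],-1],[[-0.0245,-0.131,0],[0,0,0],-1],[[-0.0245,-0.131,0],[0,0,0],-1],[[-0.0245,-0.131,0],[0,0,0],-1],[[-0.0245,-0.131,0],[0,0,0],-1],[[-0.0245,-0.131,0],[0,0,0],-1],[[-0.0245,-0.131,0],[0,0,0],-1],[[-0.0245,-0.131,0],[0,0,0],-1],[[-0.0245,-0.131,0],[0,0,0],-1],[[-0.0245,-0.131,0],[0,0,0],-1]]'
python3 -m pendant '[[[-0.0245,-0.131,0],[0,0,0],-1],[[-0.0245,-0.131,0],[0,0,0],-1],[[-0.0245,-0.131,0],[0,0,0],-1],[[-0.0245,-0.131,0],[0,0,0],-1],[[-0.0245,-0.131,0],[0,0,0],-1],[[-0.0245,-0.131,0],[0,0,0],-1],[[-0.0245,-0.131,0],[0,0,0],-1],[[-0.0245,-0.131,0],[0,0,0],-1],[[-0.0245,-0.131,0],[0,0,0],-1],[[-0.0245,-0.131,0],[0,0,0],-1]]'
python3 - <<'E'
from h import *
import cv2
c=bot.capture("top")[165:275,160:370];cv2.imwrite("pics/t6.png",cv2.resize(c,None,fx=3.8,fy=3.8,interpolation=cv2.INTER_CUBIC))
E
```

```text
time: 12.02
tool_pos: [574.1, 71.5, 62.2]
tcp_rot: [2.791, 0.0, 0.018]
contact_force: [-2.1, 3.7, 2.0]
grip_width: 0.2
finger_force: 2.0
time: 12.85
tool_pos: [566.8, 32.2, 62.2]
tcp_rot: [2.791, 0.0, 0.018]
contact_force: [-1.3, 3.1, 0.5]
grip_width: 0.5
finger_force: 1.9
```

View pics/t6.png

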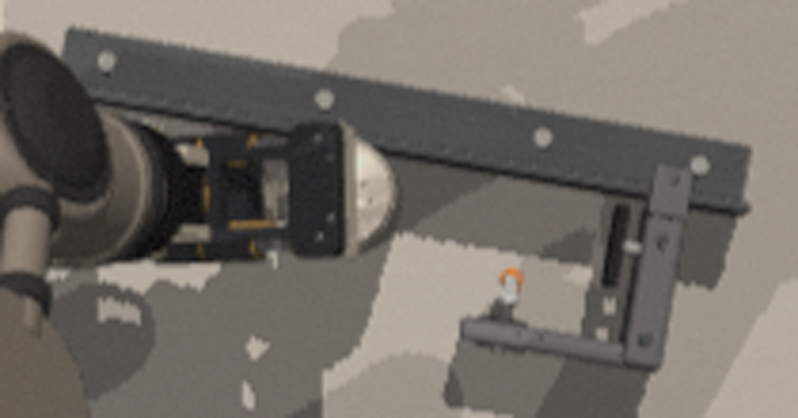

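The shaker's right edge is at crop (400,195), still along the rail and in line with the dock mouth.

```bash
python3 -m pendant '[[[-0.0245,-0.131,0],[0,0,0],-1],[[-0.0245,-0.131,0],[0,0,0],-1],[[-0.0245,-0.131,0],[0,0,0],-1],[[-0.0245,-0.131,0],[0,0,0],-1],[[-0.0245,-0.131,0],[0,0,0],-1],[[-0.0245,-0.131,0],[0,0,0],-1],[[-0.0245,-0.131,0],[0,0,0],-1],[[-0.0245,-0.131,0],[0,0,0],-1],[[-0.0245,-0.131,0],[0,0,0],-1],[[-0.0245,-0.131,0],[0,0,0],-1]]'
python3 -m pendant '[[[-0.0123,-0.0655,0],[0,0,0],-1],[[-0.0123,-0.0655,0],[0,0,0],-1],[[-0.0123,-0.0655,0],[0,0,0],-1],[[-0.0123,-0.0655,0],[0,0,0],-1],[[-0.0123,-0.0655,0],[0,0,0],-1],[[-0.0123,-0.0655,0],[0,0,0],-1],[[-0.0123,-0.0655,0],[0,0,0],-1],[[-0.0123,-0.0655,0],[0,0,0],-1],[[-0.0123,-0.0655,0],[0,0,0],-1],[[-0.0123,-0.0655,0],[0,0,0],-1]]'
```

```text
time: 13.73
tool_pos: [559.4, -7.1, 62.2]
tcp_rot: [2.791, 0.0, 0.018]
contact_force: [-0.8, 2.7, 1.2]
grip_width: 0.4
finger_force: 1.8
time: 14.57
tool_pos: [555.8, -26.5, 62.2]
tcp_rot: [2.791, 0.0, 0.018]
contact_force: [-2.0, 3.9, 0.8]
grip_width: 0.4
finger_force: 1.8
```

```bash
python3 -m pendant '[[[-0.0092,-0.0492,0],[0,0,0],-1],[[-0.0092,-0.0492,0],[0,0,0],-1],[[-0.0092,-0.0492,0],[0,0,0],-1],[[-0.0092,-0.0492,0],[0,0,0],-1],[[-0.0092,-0.0492,0],[0,0,0],-1],[[-0.0092,-0.0492,0],[0,0,0],-1],[[-0.0092,-0.0492,0],[0,0,0],-1],[[-0.0092,-0.0492,0],[0,0,0],-1],[[-0.0092,-0.0492,0],[0,0,0],-1],[[-0.0092,-0.0492,0],[0,0,0],-1]]'
```

```text
time: 15.4
tool_pos: [553.1, -41.2, 62.2]
tcp_rot: [2.791, 0.0, 0.018]
contact_force: [-1.4, 4.1, 1.1]
grip_width: 0.0
finger_force: 1.8
```

```bash
python3 -m pendant '[[[-0.0061,-0.0328,0],[0,0,0],-1],[[-0.0061,-0.0328,0],[0,0,0],-1],[[-0.0061,-0.0328,0],[0,0,0],-1],[[-0.0061,-0.0328,0],[0,0,0],-1],[[-0.0061,-0.0328,0],[0,0,0],-1],[[-0.0061,-0.0328,0],[0,0,0],-1],[[0,0,0],[0,0,0],-1],[[0,0,0],[0,0,0],-1],[[0,0,0],[0,0,0],-1],[[0,0,0],[0,0,0],-1]]'
```

```text
time: 16.23
tool_pos: [552.0, -47.1, 62.2]
tcp_rot: [2.791, 0.0, 0.018]
contact_force: [-1.6, 1.4, 0.4]
grip_width: 0.5
finger_force: 1.0
```

```bash
python3 -m pendant '[[[-0.0061,-0.0328,0],[0,0,0],-1],[[-0.0061,-0.0328,0],[0,0,0],-1],[[-0.0061,-0.0328,0],[0,0,0],-1],[[-0.0061,-0.0328,0],[0,0,0],-1],[[-0.0061,-0.0328,0],[0,0,0],-1],[[-0.0061,-0.0328,0],[0,0,0],-1],[[0,0,0],[0,0,0],-1],[[0,0,0],[0,0,0],-1],[[0,0,0],[0,0,0],-1],[[0,0,0],[0,0,0],-1]]'
```

```text
time: 17.07
tool_pos: [551.1, -51.3, 62.7]
tcp_rot: [2.793, -0.001, 0.018]
contact_force: [-2.7, 12.8, 6.2]
grip_width: 0.2
finger_force: 6.3
```

Roller met at 13 N. I creep on, relieving the downward load a little.

```bash
python3 -m pendant '[[[0,0,0.02],[0,0,0],-1],[[0,0,0.02],[0,0,0],-1],[[-0.001,-0.008,0],[0,0,0],-1],[[0,0,0],[0,0,0],-1],[[-0.001,-0.008,0],[0,0,0],-1],[[0,0,0],[0,0,0],-1],[[0,0,0],[0,0,0],-1],[[0,0,0],[0,0,0],-1],[[0,0,0],[0,0,0],-1],[[0,0,0],[0,0,0],-1]]'
```

```text
time: 17.9
tool_pos: [550.8, -52.0, 63.5]
tcp_rot: [2.793, -0.0, 0.018]
contact_force: [-2.1, 10.8, 3.9]
grip_width: 0.2
finger_force: 5.4
```

```bash
python3 -m pendant '[[[-0.002,-0.016,0],[0,0,0],-1],[[0,0,0],[0,0,0],-1],[[-0.002,-0.016,0],[0,0,0],-1],[[0,0,0],[0,0,0],-1],[[-0.002,-0.016,0],[0,0,0],-1],[[0,0,0],[0,0,0],-1],[[0,0,0],[0,0,0],-1],[[0,0,0],[0,0,0],-1],[[0,0,0],[0,0,0],-1],[[0,0,0],[0,0,0],-1]]'
```

```text
time: 18.73
tool_pos: [550.6, -53.1, 63.6]
tcp_rot: [2.793, -0.001, 0.018]
contact_force: [-3.8, 13.2, 5.7]
grip_width: 0.1
finger_force: 6.7
```

```bash
python3 -m pendant '[[[-0.002,-0.016,0.02],[0,0,0],-1],[[0,0,0.01],[0,0,0],-1],[[-0.002,-0.016,0],[0,0,0],-1],[[0,0,0],[0,0,0],-1],[[0,0,0],[0,0,0],-1],[[0,0,0],[0,0,0],-1],[[0,0,0],[0,0,0],-1],[[0,0,0],[0,0,0],-1],[[0,0,0],[0,0,0],-1],[[0,0,0],[0,0,0],-1]]'
```

```text
time: 19.57
tool_pos: [550.2, -54.0, 64.4]
tcp_rot: [2.793, 0.0, 0.018]
contact_force: [-3.3, 13.9, 4.4]
grip_width: 0.4
finger_force: 6.6
```

```bash
python3 -m pendant '[[[-0.002,-0.016,0.01],[0,0,0],-1],[[0,0,0],[0,0,0],-1],[[-0.002,-0.016,0.01],[0,0,0],-1],[[0,0,0],[0,0,0],-1],[[-0.002,-0.016,0],[0,0,0],-1],[[0,0,0],[0,0,0],-1],[[0,0,0],[0,0,0],-1],[[0,0,0],[0,0,0],-1],[[0,0,0],[0,0,0],-1],[[0,0,0],[0,0,0],-1]]'
```

```text
time: 20.4
tool_pos: [549.9, -55.3, 65.0]
tcp_rot: [2.794, 0.0, 0.017]
contact_force: [-4.5, 14.9, 5.6]
grip_width: 0.9
finger_force: 7.3
```

```bash
python3 -m pendant '[[[-0.02,0.004,0.02],[0,0,0],-1],[[-0.02,0.004,0.02],[0,0,0],-1],[[0,0,0],[0,0,0],-1],[[0,0,0],[0,0,0],-1],[[-0.002,-0.016,0],[0,0,0],-1],[[0,0,0],[0,0,0],-1],[[0,0,0],[0,0,0],-1],[[0,0,0],[0,0,0],-1],[[0,0,0],[0,0,0],-1],[[0,0,0],[0,0,0],-1]]'
```

```text
time: 21.23
tool_pos: [549.3, -56.4, 66.2]
tcp_rot: [2.793, -0.001, 0.018]
contact_force: [-1.8, 9.1, 2.1]
grip_width: 0.6
finger_force: 4.6
```

```bash
python3 -m pendant '[[[-0.006,-0.016,0.007],[0,0,0],-1],[[0,0,0],[0,0,0],-1],[[-0.006,-0.016,0.007],[0,0,0],-1],[[0,0,0],[0,0,0],-1],[[-0.006,-0.016,0.007],[0,0,0],-1],[[0,0,0],[0,0,0],-1],[[-0.006,-0.016,0.007],[0,0,0],-1],[[0,0,0],[0,0,0],-1],[[0,0,0],[0,0,0],-1],[[0,0,0],[0,0,0],-1]]'
```

```text
time: 22.07
tool_pos: [548.7, -58.1, 67.2]
tcp_rot: [2.793, -0.001, 0.018]
contact_force: [-2.0, 9.6, 3.5]
grip_width: 0.4
finger_force: 5.3
```

```bash
python3 -m pendant '[[[-0.008,-0.025,0.004],[0,0,0],-1],[[0,0,0],[0,0,0],-1],[[-0.008,-0.025,0.004],[0,0,0],-1],[[0,0,0],[0,0,0],-1],[[-0.006,-0.025,0.004],[0,0,0],-1],[[0,0,0],[0,0,0],-1],[[-0.006,-0.025,0.004],[0,0,0],-1],[[0,0,0],[0,0,0],-1],[[0,0,0],[0,0,0],-1],[[0,0,0],[0,0,0],-1]]'
```

```text
time: 22.9
tool_pos: [547.4, -61.0, 67.7]
tcp_rot: [2.793, -0.0, 0.018]
contact_force: [-3.3, 12.0, 4.1]
grip_width: 0.3
finger_force: 6.0
```

```bash
python3 -m pendant '[[[-0.016,-0.02,0.01],[0,0,0],-1],[[0,0,0],[0,0,0],-1],[[-0.008,-0.025,0.004],[0,0,0],-1],[[0,0,0],[0,0,0],-1],[[-0.006,-0.025,0.004],[0,0,0],-1],[[0,0,0],[0,0,0],-1],[[-0.006,-0.025,0.004],[0,0,0],-1],[[0,0,0],[0,0,0],-1],[[0,0,0],[0,0,0],-1],[[0,0,0],[0,0,0],-1]]'
```

```text
time: 23.73
tool_pos: [546.1, -63.9, 68.3]
tcp_rot: [2.793, 0.0, 0.018]
contact_force: [-3.7, 10.7, 4.9]
grip_width: 0.4
finger_force: 5.5
```

```bash
python3 -m pendant '[[[-0.016,-0.02,0.004],[0,0,0],-1],[[0,0,0],[0,0,0],-1],[[-0.008,-0.025,0.004],[0,0,0],-1],[[0,0,0],[0,0,0],-1],[[-0.006,-0.025,0.004],[0,0,0],-1],[[0,0,0],[0,0,0],-1],[[-0.006,-0.025,0.004],[0,0,0],-1],[[0,0,0],[0,0,0],-1],[[0,0,0],[0,0,0],-1],[[0,0,0],[0,0,0],-1]]'
```

```text
time: 24.57
tool_pos: [545.4, -66.2, 69.2]
tcp_rot: [2.793, -0.001, 0.018]
contact_force: [-4.0, 14.6, 9.4]
grip_width: 0.2
finger_force: 8.0
```

The vertical load grows, which means I am pushing above the roller's line and tending to tip the shaker. I back off, lower the fingers to about 40 mm, reduce the yaw and look.

```bash
python3 -m pendant '[[[0.03,0.13,0],[0,0,0],-1],[[0.03,0.13,0],[0,0,0],-1],[[0.03,0.15,0],[0,0,0],-1],[[0.05,0,-0.2],[0,0,-0.28],-1],[[0.05,0,-0.2],[0,0,-0.28],-1],[[0.05,0,-0.2],[0,0,-0.28],-1],[[0,0,-0.05],[0,0,0],-1],[[0,0,0],[0,0,0],-1],[[0,0,0],[0,0,0],-1],[[0,0,0],[0,0,0],-1]]'
python3 - <<'E'
from h import *
import cv2
c=bot.capture("scene")[130:270,200:340];cv2.imwrite("pics/s7.png",cv2.resize(c,None,fx=4,fy=4,interpolation=cv2.INTER_CUBIC))
E
```

```text
time: 25.4
tool_pos: [553.3, -55.2, 48.9]
tcp_rot: [2.792, -0.001, -0.083]
contact_force: [0.9, 4.8, -0.4]
grip_width: 0.4
finger_force: 2.5
```

View pics/s7.png

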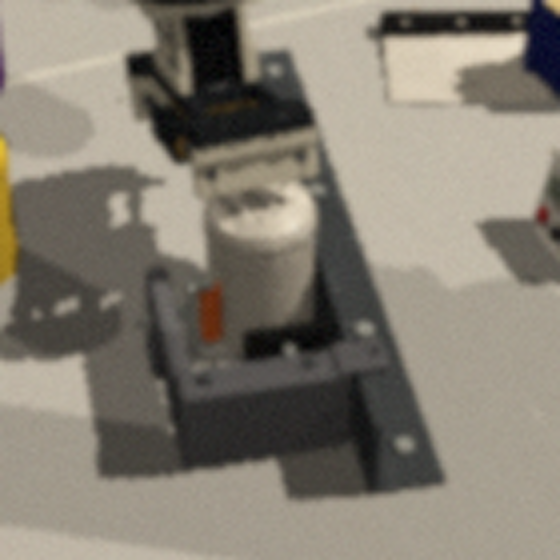

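The shaker (crop 262,270) stands upright in the dock mouth, with the orange roller (210,315) beside it. I push on at the lower height.

```bash
python3 -m pendant '[[[-0.005,-0.03,0],[0,0,0],-1],[[0,0,0],[0,0,0],-1],[[-0.005,-0.03,0],[0,0,0],-1],[[0,0,0],[0,0,0],-1],[[-0.005,-0.03,0],[0,0,0],-1],[[0,0,0],[0,0,0],-1],[[-0.005,-0.03,0],[0,0,0],-1],[[0,0,0],[0,0,0],-1],[[0,0,0],[0,0,0],-1],[[0,0,0],[0,0,0],-1]]'
```

```text
time: 26.28
tool_pos: [551.9, -58.1, 49.0]
tcp_rot: [2.793, 0.0, -0.083]
contact_force: [-0.9, 8.8, 2.0]
grip_width: 0.4
finger_force: 4.7
```

```bash
python3 -m pendant '[[[-0.006,-0.03,0],[0,0,0],-1],[[0,0,0],[0,0,0],-1],[[-0.006,-0.03,0],[0,0,0],-1],[[0,0,0],[0,0,0],-1],[[-0.006,-0.03,0],[0,0,0],-1],[[0,0,0],[0,0,0],-1],[[-0.006,-0.03,0],[0,0,0],-1],[[0,0,0],[0,0,0],-1],[[0,0,0],[0,0,0],-1],[[0,0,0],[0,0,0],-1]]'
```

```text
time: 27.12
tool_pos: [550.5, -61.6, 48.8]
tcp_rot: [2.793, 0.002, -0.084]
contact_force: [-2.0, 9.7, 3.0]
grip_width: 0.3
finger_force: 4.9
```

```bash
python3 -m pendant '[[[-0.01,-0.03,0],[0,0,0],-1],[[0,0,0],[0,0,0],-1],[[-0.008,-0.03,0],[0,0,0],-1],[[0,0,0],[0,0,0],-1],[[-0.008,-0.03,0],[0,0,0],-1],[[0,0,0],[0,0,0],-1],[[-0.006,-0.03,0],[0,0,0],-1],[[0,0,0],[0,0,0],-1],[[0,0,0],[0,0,0],-1],[[0,0,0],[0,0,0],-1]]'
```

```text
time: 27.95
tool_pos: [549.0, -65.3, 48.6]
tcp_rot: [2.793, 0.003, -0.084]
contact_force: [-4.0, 9.0, 3.4]
grip_width: 0.6
finger_force: 4.6
```

```bash
python3 -m pendant '[[[-0.02,-0.03,0],[0,0,0],-1],[[0,0,0],[0,0,0],-1],[[-0.012,-0.03,0],[0,0,0],-1],[[0,0,0],[0,0,0],-1],[[-0.008,-0.03,0],[0,0,0],-1],[[0,0,0],[0,0,0],-1],[[-0.006,-0.03,0],[0,0,0],-1],[[0,0,0],[0,0,0],-1],[[0,0,0],[0,0,0],-1],[[0,0,0],[0,0,0],-1]]'
```

```text
time: 28.78
tool_pos: [547.5, -68.9, 48.5]
tcp_rot: [2.793, 0.003, -0.084]
contact_force: [-5.0, 9.7, 2.9]
grip_width: 0.1
finger_force: 4.5
```

```bash
python3 -m pendant '[[[-0.02,-0.03,0],[0,0,0],-1],[[-0.02,0,0],[0,0,0],-1],[[-0.012,-0.03,0],[0,0,0],-1],[[0,0,0],[0,0,0],-1],[[-0.012,-0.03,0],[0,0,0],-1],[[0,0,0],[0,0,0],-1],[[-0.012,-0.03,0],[0,0,0],-1],[[0,0,0],[0,0,0],-1],[[0,0,0],[0,0,0],-1],[[0,0,0],[0,0,0],-1]]'
```

```text
time: 29.62
tool_pos: [545.4, -72.8, 48.6]
tcp_rot: [2.792, 0.003, -0.084]
contact_force: [-3.6, 9.2, 1.3]
grip_width: 0.3
finger_force: 3.9
```

```bash
python3 -m pendant '[[[-0.012,-0.03,0],[0,0,0],-1],[[0,0,0],[0,0,0],-1],[[-0.008,-0.03,0],[0,0,0],-1],[[0,0,0],[0,0,0],-1],[[-0.006,-0.03,0],[0,0,0],-1],[[0,0,0],[0,0,0],-1],[[-0.006,-0.03,0],[0,0,0],-1],[[0,0,0],[0,0,0],-1],[[0,0,0],[0,0,0],-1],[[0,0,0],[0,0,0],-1]]'
```

```text
time: 30.45
tool_pos: [544.2, -76.4, 48.5]
tcp_rot: [2.792, 0.003, -0.084]
contact_force: [-3.6, 7.9, 1.0]
grip_width: 0.7
finger_force: 3.7
```

```bash
python3 -m pendant '[[[-0.01,-0.03,0],[0,0,0],-1],[[0,0,0],[0,0,0],-1],[[-0.006,-0.03,0],[0,0,0],-1],[[0,0,0],[0,0,0],-1],[[-0.006,-0.03,0],[0,0,0],-1],[[0,0,0],[0,0,0],-1],[[-0.006,-0.03,0],[0,0,0],-1],[[0,0,0],[0,0,0],-1],[[0,0,0],[0,0,0],-1],[[0,0,0],[0,0,0],-1]]'
```

```text
time: 31.28
tool_pos: [543.3, -80.2, 48.3]
tcp_rot: [2.792, 0.004, -0.084]
contact_force: [-4.0, 6.8, 0.9]
grip_width: 0.2
finger_force: 3.3
```

```bash
python3 -m pendant '[[[-0.008,-0.03,0],[0,0,0],-1],[[0,0,0],[0,0,0],-1],[[-0.006,-0.03,0],[0,0,0],-1],[[0,0,0],[0,0,0],-1],[[-0.006,-0.03,0],[0,0,0],-1],[[0,0,0],[0,0,0],-1],[[-0.006,-0.03,0],[0,0,0],-1],[[0,0,0],[0,0,0],-1],[[0,0,0],[0,0,0],-1],[[0,0,0],[0,0,0],-1]]'
```

```text
time: 32.12
tool_pos: [542.7, -84.0, 48.4]
tcp_rot: [2.792, 0.003, -0.084]
contact_force: [-3.7, 6.1, 0.1]
grip_width: 0.6
finger_force: 2.6
```

```bash
python3 -m pendant '[[[-0.006,-0.03,0],[0,0,0],-1],[[0,0,0],[0,0,0],-1],[[-0.006,-0.03,0],[0,0,0],-1],[[0,0,0],[0,0,0],-1],[[-0.006,-0.03,0],[0,0,0],-1],[[0,0,0],[0,0,0],-1],[[0,0,0],[0,0,0],-1],[[0,0,0],[0,0,0],-1],[[0,0,0],[0,0,0],-1],[[0,0,0],[0,0,0],-1]]'
```

```text
time: 32.95
tool_pos: [543.7, -87.5, 49.2]
tcp_rot: [2.791, -0.0, -0.083]
contact_force: [0.9, -0.6, -0.1]
grip_width: 0.4
finger_force: 0.0
```

It has snapped past the roller. I shift a little towards the rail, clear of the roller, and feel for the shaker gently.

```bash
python3 -m pendant '[[[0.1,-0.02,0],[0,0,0],-1],[[0,0,0],[0,0,0],-1],[[-0.006,-0.033,0],[0,0,0],-1],[[-0.006,-0.033,0],[0,0,0],-1],[[-0.006,-0.033,0],[0,0,0],-1],[[-0.006,-0.033,0],[0,0,0],-1],[[0,0,0],[0,0,0],-1],[[0,0,0],[0,0,0],-1],[[0,0,0],[0,0,0],-1],[[0,0,0],[0,0,0],-1]]'
```

```text
time: 33.78
tool_pos: [545.8, -91.8, 49.1]
tcp_rot: [2.791, 0.0, -0.083]
contact_force: [0.0, -0.5, -0.2]
grip_width: 0.4
finger_force: 0.0
```

```bash
python3 -m pendant '[[[-0.006,-0.033,0],[0,0,0],-1],[[0,0,0],[0,0,0],-1],[[-0.006,-0.033,0],[0,0,0],-1],[[0,0,0],[0,0,0],-1],[[0,0,0],[0,0,0],-1],[[0,0,0],[0,0,0],-1],[[0,0,0],[0,0,0],-1],[[0,0,0],[0,0,0],-1],[[0,0,0],[0,0,0],-1],[[0,0,0],[0,0,0],-1]]'
```

```text
time: 34.62
tool_pos: [545.4, -93.8, 49.1]
tcp_rot: [2.791, 0.0, -0.083]
contact_force: [-0.6, -0.4, 0.5]
grip_width: 0.7
finger_force: 0.0
```

```bash
python3 -m pendant '[[[-0.006,-0.033,0],[0,0,0],-1],[[0,0,0],[0,0,0],-1],[[-0.006,-0.033,0],[0,0,0],-1],[[0,0,0],[0,0,0],-1],[[0,0,0],[0,0,0],-1],[[0,0,0],[0,0,0],-1],[[0,0,0],[0,0,0],-1],[[0,0,0],[0,0,0],-1],[[0,0,0],[0,0,0],-1],[[0,0,0],[0,0,0],-1]]'
```

```text
time: 35.45
tool_pos: [545.1, -95.8, 49.1]
tcp_rot: [2.791, 0.0, -0.083]
contact_force: [0.4, 0.3, -0.1]
grip_width: 0.3
finger_force: 0.0
```

```bash
python3 -m pendant '[[[-0.006,-0.033,0],[0,0,0],-1],[[0,0,0],[0,0,0],-1],[[0,0,0],[0,0,0],-1],[[0,0,0],[0,0,0],-1],[[0,0,0],[0,0,0],-1],[[0,0,0],[0,0,0],-1],[[0,0,0],[0,0,0],-1],[[0,0,0],[0,0,0],-1],[[0,0,0],[0,0,0],-1],[[0,0,0],[0,0,0],-1]]'
```

```text
time: 36.28
tool_pos: [544.9, -96.8, 49.1]
tcp_rot: [2.791, 0.0, -0.083]
contact_force: [-1.3, -0.3, -0.6]
grip_width: 0.5
finger_force: 0.0
```

```bash
python3 -m pendant '[[[-0.006,-0.033,0],[0,0,0],-1],[[0,0,0],[0,0,0],-1],[[-0.006,-0.033,0],[0,0,0],-1],[[0,0,0],[0,0,0],-1],[[0,0,0],[0,0,0],-1],[[0,0,0],[0,0,0],-1],[[0,0,0],[0,0,0],-1],[[0,0,0],[0,0,0],-1],[[0,0,0],[0,0,0],-1],[[0,0,0],[0,0,0],-1]]'
```

```text
time: 37.12
tool_pos: [544.6, -98.7, 49.1]
tcp_rot: [2.791, 0.0, -0.083]
contact_force: [0.5, 2.6, 0.8]
grip_width: 0.2
finger_force: 1.5
```

```bash
python3 -m pendant '[[[-0.006,-0.033,0],[0,0,0],-1],[[0,0,0],[0,0,0],-1],[[-0.003,-0.016,0],[0,0,0],-1],[[0,0,0],[0,0,0],-1],[[0,0,0],[0,0,0],-1],[[0,0,0],[0,0,0],-1],[[0,0,0],[0,0,0],-1],[[0,0,0],[0,0,0],-1],[[0,0,0],[0,0,0],-1],[[0,0,0],[0,0,0],-1]]'
```

```text
time: 37.95
tool_pos: [544.3, -100.1, 49.1]
tcp_rot: [2.791, 0.0, -0.083]
contact_force: [1.3, 4.8, 1.1]
grip_width: 0.7
finger_force: 2.5
```

```bash
python3 -m pendant '[[[-0.004,-0.025,0],[0,0,0],-1],[[0,0,0],[0,0,0],-1],[[0,0,0],[0,0,0],-1],[[0,0,0],[0,0,0],-1],[[0.006,0.03,0],[0,0,0],-1],[[0.006,0.03,0],[0,0,0],-1],[[0.006,0.03,0],[0,0,0],-1],[[0.006,0.03,0],[0,0,0],-1],[[0.006,0.03,0],[0,0,0],-1],[[0.006,0.03,0],[0,0,0],-1]]'
python3 -m pendant '[[[0.1,0.5,0],[0,0,0],-1],[[0.1,0.5,0],[0,0,0],-1],[[0.1,0.5,0],[0,0,0],-1],[[0.1,0.5,0],[0,0,0],-1],[[0.1,0.5,0.3],[0,0,0],-1],[[0,0.4,0.8],[0,0,0],-1],[[0,0.4,0.8],[0,0,0],-1],[[0,0.4,0.8],[0,0,0],-1],[[0,0.4,0.8],[0,0,0],-1],[[0,0,0],[0,0,0],-1]]'
python3 - <<'E'
from h import *
import cv2
f=lambda a:cv2.resize(a,None,fx=4,fy=4,interpolation=cv2.INTER_CUBIC)
a=bot.capture("scene")[150:270,225:322];b=bot.capture("top")[180:270,270:370]
a,b=f(a),f(b);b=cv2.copyMakeBorder(b,0,a.shape[0]-b.shape[0],0,0,0)
cv2.imwrite("pics/f.png",cv2.hconcat([a,b]))
E
```

```text
time: 38.78
tool_pos: [545.2, -95.7, 49.1]
tcp_rot: [2.791, 0.0, -0.083]
contact_force: [-0.2, -0.0, -0.2]
grip_width: 0.3
finger_force: 0.0
time: 39.62
tool_pos: [562.7, 29.4, 159.0]
tcp_rot: [2.793, -0.008, -0.081]
contact_force: [1.5, 0.1, 0.3]
grip_width: 0.4
finger_force: 0.0
```

View pics/f.png

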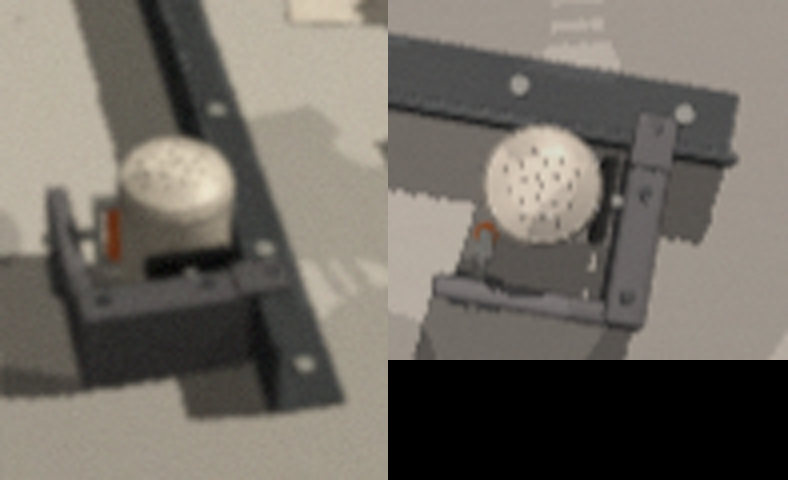

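The shaker sits upright against the rail (top crop 543,183). It presses the bumper (608,190), and the roller (484,230) is back at rest behind it.

```bash
python3 -c "
from plant import bot
print(bot.close_job())"
```

```text
the job is handed in; nothing more can be done
None
```

The job is handed in: in the last pictures the shaker stands upright in the dock against the rail and bumper, with the roller closed behind it and the arm clear. The hand-in returned no verdict, and I did not read out the bumper or roller travel or separately check the timer and jars.

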